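# Take the toppled jar off the revolving spice rack

## Robot

A 7-joint arm with a two-finger parallel gripper is mounted at the origin on a cart in front of the work surface, level with it; the furniture and walls round the work are solid. World frame = base frame: x ahead of the robot, y to its left, z up, the work surface at z = 0. Lengths are in m, angles in rad, forces in N, time in s.
With the tool pointing down it reaches from about 0.425 to 0.875 m from the base axis. Payload 8.4 kg.
Tool frame: the origin (TCP) lies at the very end of the fingers, on their centre line; the grasp point (between the pads) lies 19 mm behind it (r.grasp_offset is the z of the grasp point in the tool frame, in m); z points along the fingers, y is the line along which they close (so a half turn about z gives the same grasp; the last joint's range is limited). The gripper opens to 85 mm and grips with 20 to 120 N. Pads are 22 mm wide; open, the fingers measure 114 mm over their backs; the gripper's body (76 mm by 85 mm) begins 54 mm behind the grasp point. The pads swing forward as they close: fully open they stand 13 mm farther back than shut.
Start: joints at [-1.363, 0.333, 0.04, 1.465, -0.013, 1.343, -0.059], TCP at [0.196, 0.62, 0.231] pointing down, gripper open.
Joint ranges: [-2.58, 2.58], [-0.38, 2.09], [-1.3, 1.39], [0.25, 2.4], [-1.5, 4.64], [0.08, 2.09], [-2.65, 2.65]. Speed limits (rad/s): [2.22, 2.22, 2.79, 2.79, 3.14, 3.14, 3.14].

## Interface

Orientations are given as a unit quaternion [x, y, z, w].
In Python, from bench import sensors, viewer, order, r gives the robot as it stands. The module is installed in compiled form; this text tells all that it offers.
- The arm moves only by the tool carry_out, never from a script. Its argument "deltas" is one flat list of numbers, 7 for each row, row after row: the shift along the tool's x, y, z as a fraction of full scale, then the turn, a rotation vector about the tool's x, y, z as a fraction of full scale, then the opening, from -1 (shut) to 1 (fully open). In form: [tx, ty, tz, wx, wy, wz, claw, tx, ty, tz, wx, wy, wz, claw, ...]. A call has exactly 5 rows; each row shifts and turns the commanded pose from where the row before left it, along the tool's axes as they then stand; what a row does not reach is not made up. Full scale, the value 1, is 20 mm for a shift and 0.1 rad for a turn. A row lasts 1/12 s, in which the tool goes at most 41.7 mm and 7.16 degrees, less where a joint would pass 70% of its speed; a pose out of reach is approached as far as the arm can. A call with a number of a shift or a turn outside -1 to 1 is refused whole. A call with a gripper value outside its range is refused whole. The fingers move at their own pace and stop on an object; "squeeze" is the grip in N (left out, the last holds). Time passes only in rows, so rows that do not move let the fingers close, or fill a call up. It gives the time, the measured TCP pose, the force, the opening and the grip force at its end, in the units of the state.
- sensors.sense(): the state, without advancing time (a new reading comes with each control period).
- viewer.camera(name): name is "side" or "top"; returns the picture (480x640x3 uint8, red, green, blue); there is no depth.
- viewer.camera_info(name): a dict with "mtx" (3x3 intrinsics, pixels), "distortion" ([k1, k2, p1, p2, k3] as OpenCV has them; the pictures are not rectified), "xyz" and "attitude" of the camera in the world. Camera axes: x right, y down, z forward; pixel columns grow to the right and rows downward; lengths in m; the calibration is good to about 2 mm. A picture is of the moment at which its call begins. camera_info takes no time and is no camera call.
- order.close_job(): hands the job in; it is judged then, once.
The state is a dict: "t": time; "q": joint angles; "joint_vel": joint speeds; "joint_torque": joint torques, N m; "eef_pos": TCP position; "tool_rot": TCP orientation; "contact_force": force on the tool from outside, world axes, zero at the start; "torque": the same for the moment, N m; "opening": finger opening in m; "grip_force": force on a finger pad.
Only numpy, scipy, OpenCV 4.12 (cv2) and the standard library are available. Lean on these libraries where they do the work, as an engineer would, in place of code of your own. Each camera call takes 0.05 s, during which the arm holds its last target. There are 200 camera calls.

## Task

One spice jar on the little revolving rack has toppled outward on to the rail. Turn the rack by its handle until you can get at that jar, lift it off and stand it gently upright in the shallow steel tray with the jar that is waiting to be refilled. All the other jars must stay standing where they belong, and the rack must be left at rest.

Things in the scene. Friction and masses are not known exactly. Their poses are not given: they have to be found in the camera images.
- spice_rack: Turning part of a small round steel spice rack. Turns endlessly about its upright z axis on a very easy bearing: a light touch moves it; let go, it coasts a second or two. Turned in jerks, its standing jars rock over. Base fixed. Origin on the axis at worktop height; x points to the toppled jar's place. Floor 198 mm across, 30 mm up; jar places 58 mm from the axis at +x, +y, -x, -y.
- rack_handle (a point): Centre of the rack's black handle bar, on the axis on top of the middle spindle, 160 mm above the worktop. Bar 62 mm long (rack's x), 15 mm thick (rack's y), 22 mm high: 149 to 171 mm up. Site axes as the rack's. Spindle 37 mm across up to 74 mm, 20 mm above that. The front of a wall cabinet hangs about 0.2 m behind the axis, from 0.56 m above the worktop upwards.
- rail_dip (a point): Top of the wire rail (5 mm wire, 94 mm from the axis) at the toppled jar's place, 74.5 mm above the worktop; it dips so at all four places and is 86.5 mm high between. Behind the rack is equipment (top 270 mm, drawer pull 180 mm up), so a jar leaning to the back leaves no room for a gripper; in front of the rack and on its right, towards the tray, there is room.
- tipped_jar: Round spice jar (the toppled one). 105 mm tall, 45 mm across, about 0.11 kg. Origin at the centre of its underside, z up its axis to the cap. It leans about 42 degrees from upright, cap outward: one edge of its underside on the rack's floor, the inner edge against the spindle, its side in the rail's dip some 64 mm up from its foot. It is loose and goes round with the rack.
- tipped_cap (a point): Centre of the flat top of the toppled jar's cap, 105 mm along the jar's axis. The upper 35 mm of the jar, cap and all, stand clear above and outside the rail; point axes as the jar's. The cap is the top 20 mm of the jar and as wide as it.
- jar_left: Round spice jar standing at the rack's +y place. 105 mm tall, 45 mm across, about 0.11 kg. Origin at the centre of its underside, z up its axis to the cap. Goes round with the rack and must stay standing there.
- jar_back: Round spice jar standing at the rack's -x place. 105 mm tall, 45 mm across, about 0.11 kg. Origin at the centre of its underside, z up its axis to the cap. Goes round with the rack and must stay standing there.
- jar_right: Round spice jar standing at the rack's -y place. 105 mm tall, 45 mm across, about 0.11 kg. Origin at the centre of its underside, z up its axis to the cap. Goes round with the rack and must stay standing there.
- tray: Shallow steel tray lying loose on the worktop to the right of the rack, 0.7 kg; 190 mm long (its x, towards the back of the worktop, about 30 degrees to the right of the robot's straight ahead), 150 mm wide (its y, to the left towards the rack). Origin at the centre of its underside; floor 4 mm above that, rim 25 mm above the worktop, walls 3 mm.
- tray_jar: Round spice jar standing in the right half of the tray (tray y -25 to -42 mm, x -60 to +60 mm). 105 mm tall, 45 mm across, about 0.11 kg. Origin at the centre of its underside, z up its axis to the cap. It waits to be refilled and must stay standing there; the left half of the tray is free.
Mind the look-alikes: they are no part of the job. What is shaped like the jar_left but blue is not meant.

How it is judged:
By the outcome, as a careful person would: the job done as asked, in the order asked, and still so for the second after the job is handed in, with the robot touching nothing.
It also fails if it takes over 72 s, if anything falls off the work surface, if the arm or the gripper's body presses on something with over 40 N, if the wrist force passes 120 N, or if a joint passes its speed limit or range.

## Working session

There is one attempt and no reset: what is moved stays moved. The work goes in short steps, Python scripts to look and compute and a tool call to move; the robot and the scene stay as the last step left them, time stands still between calls to the robot, and variables do not carry over. Pictures are saved under pics/ and viewed, at most 10 in all, crops included, and the job is handed in when it is done.

Besides the shell and the picture viewer there is one more tool, called after "Request:" in YAML: its name, and indented under it one key for each argument. carry_out: Moves the arm, as the interface text tells. Its arguments: {"type":"object","properties":{"deltas":{"type":"array","items":{"type":"number","minimum":-1,"maximum":1}},"squeeze":{"type":"number"}},"required":["deltas"]}

```bash
mkdir -p pics; python3 - <<'E'
from bench import sensors, viewer, order, r
import cv2
for n in("side","top"):
    cv2.imwrite(f"pics/{n}0.png",viewer.camera(n)[:,:,::-1]); i=viewer.camera_info(n); print(n,{k:(v.tolist() if hasattr(v,'tolist') else v) for k,v in i.items()})
s=sensors.sense(); print(s, r.grasp_offset)
E
```

```text
side {'mtx': [[527.3915845667717, 0.0, 322.44087559717076], [0.0, 527.3915845667717, 233.16970023998115], [0.0, 0.0, 1.0]], 'distortion': [-0.13412050766985553, 0.0, 0.0, 0.0, 0.0], 'xyz': [0.6296800959975457, 0.68909015582937, 0.7710046098822154], 'attitude': [0.04203691556602232, 0.8945358016792996, -0.4448926245412394, -0.010447481633181047]}
top {'mtx': [[611.0232964512173, 0.0, 323.19077993375686], [0.0, 611.0232964512173, 241.09659753970465], [0.0, 0.0, 1.0]], 'distortion': [-0.04537952854121564, 0.0, 0.0, 0.0, 0.0], 'xyz': [0.16230966875767286, -0.08712436433221943, 1.214897728458813], 'attitude': [-0.6335586667149451, 0.753147893574029, -0.13416174784940946, 0.11563862524855478]}
{'t': 0.1, 'q': array([-1.36315764,  0.33384734,  0.03985726,  1.46614775, -0.01337224,
        1.34332893, -0.05850036]), 'joint_vel': array([-0.00075625, -0.00251499,  0.00025904, -0.00161862, -0.00030801,
       -0.00061914,  0.00045141]), 'joint_torque': array([ 5.22735514e-03, -6.60031343e+01,  1.37099817e+00, -4.06475401e+01,
        1.69775658e-02,  9.06662433e-03,  4.14049271e-05]), 'eef_pos': array([0.19623064, 0.61924552, 0.23052259]), 'tool_rot': array([ 1.52815223e-01,  9.88254507e-01, -7.31116798e-04, -5.25124566e-05]), 'contact_force': array([-0.25241231, -0.79846718,  1.13133873]), 'torque': array([0.07119954, 0.00403275, 0.00583405]), 'grip_force': 0.0, 'opening': 0.08544661808644341} -0.0187
```

View pics/side0.png

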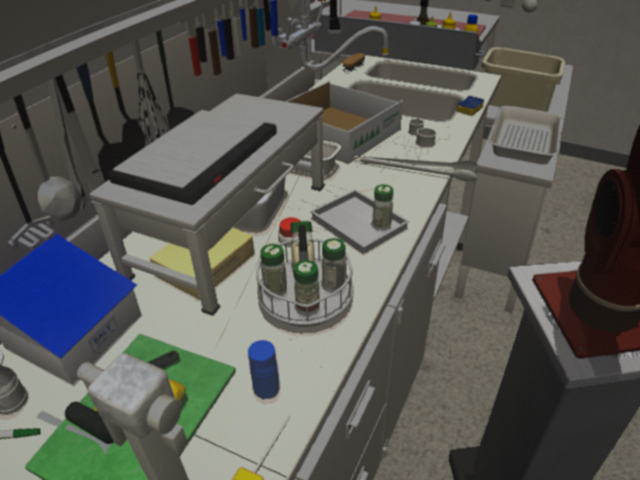

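View pics/top0.png

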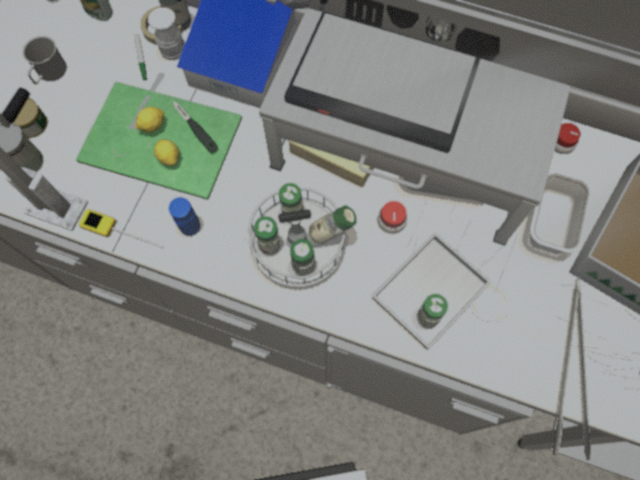

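The top view shows the rack at about (298,237). Three green caps are standing at (290,195), (266,230) and (302,252), and the toppled jar points right/back with its cap at (345,217). The tray is at (430,290) with its jar cap at (435,305). The look-alikes are the blue jar (184,214) and the red-capped jar (393,215). The toppled green-capped jar lying on the rail is the one meant.

```bash
cat > h.py <<'E'
import numpy as np, cv2
from scipy.spatial.transform import Rotation as R
from bench import sensors, viewer, order, r
def cam(n):
    i=viewer.camera_info(n); return np.array(i['mtx']),np.array(i['distortion']),np.array(i['xyz']),R.from_quat(i['attitude']).as_matrix()
def proj(n,P):
    K,d,c,A=cam(n); P=np.atleast_2d(P)
    rv=cv2.Rodrigues(A.T)[0]; return cv2.projectPoints(P.astype(float),rv,-A.T@c,K,d)[0][:,0]
def ray(n,uv):
    K,d,c,A=cam(n); p=cv2.undistortPoints(np.array([[uv]],float),K,d)[0,0]
    v=A@np.array([p[0],p[1],1]); return c,v/np.linalg.norm(v)
def onz(n,uv,z):
    c,v=ray(n,uv); return c+v*(z-c[2])/v[2]
def tri(a,b):  # pixel in side, pixel in top
    c1,v1=ray('side',a); c2,v2=ray('top',b)
    s=np.linalg.lstsq(np.c_[v1,-v2],c2-c1,rcond=None)[0]
    p,q=c1+v1*s[0],c2+v2*s[1]; return (p+q)/2,np.linalg.norm(p-q)
def green(im):
    h=cv2.cvtColor(im,cv2.COLOR_RGB2HSV)
    m=cv2.inRange(h,(45,70,20),(90,255,255)); 
    n,l,s,c=cv2.connectedComponentsWithStats(m); return m,[(c[i].round(1),s[i,4],s[i,:4]) for i in range(1,n) if s[i,4]>25]
E
python3 - <<'E'
from h import *
print('base',proj('top',[[0,0,0],[.5,0,0],[.6,0,0]]),'eef',proj('top',[[.196,.62,.23]]),proj('side',[[.196,.62,.23]]))
for n in('side','top'):
    im=cv2.cvtColor(cv2.imread(f'pics/{n}0.png'),cv2.COLOR_BGR2RGB)
    m,b=green(im)
    for x in b: print(n,x[0],x[1],x[2], onz(n,x[0],.125).round(3))
a=cv2.imread('pics/top0.png')[165:355,225:505]; b=cv2.imread('pics/side0.png')[170:340,230:430]
a=cv2.resize(a,(800,543),interpolation=cv2.INTER_CUBIC); cv2.imwrite('pics/topc.png',a)
cv2.imwrite('pics/sidec.png',cv2.resize(b,(700,595),interpolation=cv2.INTER_CUBIC))
E
```

```text
base [[293.50459961 569.5494352 ]
 [255.64684053 302.51875338]
 [249.33242171 257.00145642]] eef [[-135.32819161  520.93865827]] [[741.33786428 579.74455779]]
side [383.4 191.7] 147 [375 185  18  15] [ 0.42  -0.301  0.125]
side [300.8 226.1] 128 [292 222  19  10] [ 0.612 -0.19   0.125]
side [333.1 249.7] 234 [323 239  22  21] [ 0.554 -0.106  0.125]
side [271.7 255. ] 320 [261 244  22  21] [ 0.673 -0.103  0.125]
side [305.5 272.5] 344 [294 260  23  24] [ 0.611 -0.045  0.125]
side [187.  378.1] 3840 [124 335 111 106] [0.805 0.179 0.125]
side [ 87.3 401.9] 131 [ 80 394  15  16] [0.952 0.214 0.125]
side [ 83.5 458.5] 4347 [ 26 419 122  61] [0.936 0.309 0.125]
side [ 24.9 432.1] 170 [ 13 429  26   8] [1.036 0.264 0.125]
top [142.8  70.1] 63 [140  63   6  16] [1.015 0.163 0.125]
top [158.9 141.3] 9630 [ 77  83 164 115] [0.834 0.141 0.125]
top [ 41. 121.] 77 [ 36 114  10  15] [0.927 0.382 0.125]
top [289.6 195.2] 187 [280 184  21  21] [ 0.668 -0.103  0.125]
top [340.6 217.8] 164 [334 207  21  20] [ 0.604 -0.193  0.125]
top [264.9 229.5] 200 [254 217  23  22] [ 0.605 -0.046  0.125]
top [301.7 251.1] 193 [291 239  22  23] [ 0.55  -0.108  0.125]
top [434.4 306.6] 200 [424 295  23  22] [ 0.401 -0.331  0.125]
```

View pics/topc.png

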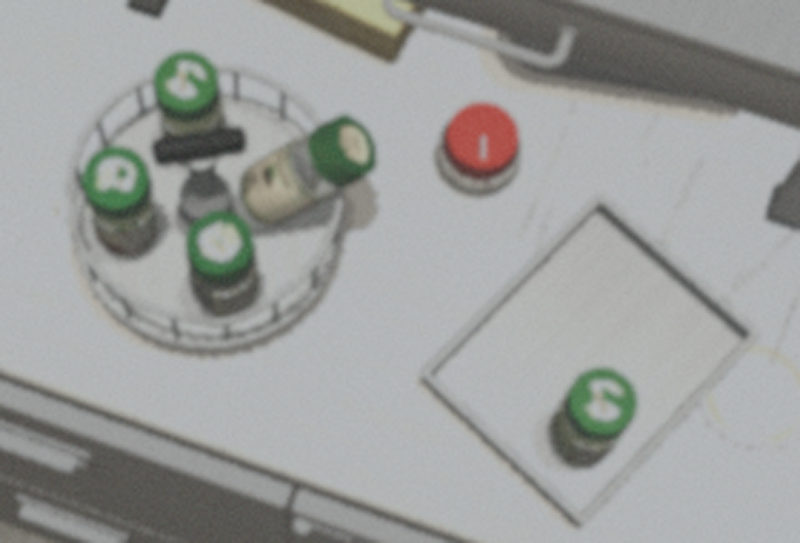

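View pics/sidec.png

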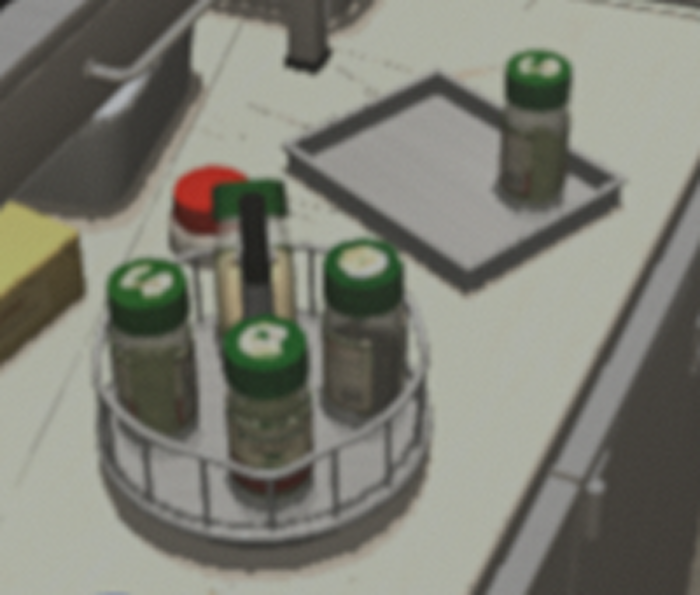

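The crops confirm the target. The pale green-capped jar leans over the rail at crop (345,150), top pixel (345,217). The blue jar and red-capped jar are look-alikes and stay put. Next I measure the rack axis, the tray and the obstacles.

```bash
python3 - <<'E'
from h import *
# cap tops: white label patch + green => fill hull of each cap; triangulate blob centres
S={'left':(271.7,255),'right':(333.1,249.7),'back':(305.5,272.5),'tray':(383.4,191.7),'tipped':(300.8,226.1)}
T={'left':(289.6,195.2),'right':(301.7,251.1),'back':(264.9,229.5),'tray':(434.4,306.6),'tipped':(340.6,217.8)}
for k in S: print(k,tri(S[k],T[k]))
im=cv2.imread('pics/top0.png'); hsv=cv2.cvtColor(im,cv2.COLOR_BGR2HSV)
m=((im.max(2)<55).astype('uint8'))[200:230,270:320]
n,l,s,c=cv2.connectedComponentsWithStats(m)
i=1+np.argmax(s[1:,4]); ys,xs=np.where(l==i); P=np.c_[xs+270,ys+200].astype('float32')
rc=cv2.minAreaRect(P); print('handle px',rc,s[i,4]); ctr=onz('top',rc[0],.168); print(ctr)
B=cv2.boxPoints(rc); Q=np.array([onz('top',p,.171) for p in B]); print(Q.round(3))
d=[Q[1]-Q[0],Q[2]-Q[1]]; d=max(d,key=np.linalg.norm); print('len',np.linalg.norm(d),'ang',np.degrees(np.arctan2(d[1],d[0])))
# tray corners from top view (outer rim z=.025), crop scale 800/280
for p in [(600,205),(749,335),(580,525),(423,379)]:
    uv=(225+p[0]/2.857,165+p[1]/2.857); print('tray',onz('top',uv,.025).round(4))
# red jar
for nm in('top','side'):
    h=cv2.cvtColor(cv2.imread(f'pics/{nm}0.png'),cv2.COLOR_BGR2HSV)
    mm=cv2.inRange(h,(0,130,60),(8,255,255)); n,l,s,c=cv2.connectedComponentsWithStats(mm)
    for j in range(1,n):
        if s[j,4]>60: print(nm,'red',c[j],s[j,4])
print('pull',onz('top',(395,183),.18), onz('top',(520,200),.27),onz('top',(270,110),.27))
print('rack ring check', proj('top',[[.61+.094*np.cos(a),-.105+.094*np.sin(a),.08] for a in np.arange(0,6.2,1.57)]).round(0).tolist())
E
```

```text
left (array([ 0.67148403, -0.10384636,  0.12269759]), np.float64(0.003815682353813118))
right (array([ 0.55205364, -0.10876257,  0.12197076]), np.float64(0.002677025028558527))
back (array([ 0.60881595, -0.0462779 ,  0.12214552]), np.float64(0.004875905173545961))
tray (array([ 0.40927934, -0.33736064,  0.09992191]), np.float64(0.0051944332550744815))
tipped (array([ 0.60929143, -0.19455678,  0.12003823]), np.float64(0.006279722763073624))
handle px ((306.0, 215.5), (1.0, 4.0), 90.0) 7
[ 0.60223345 -0.12637507  0.168     ]
[[ 0.603 -0.123  0.171]
 [ 0.601 -0.13   0.171]
 [ 0.599 -0.13   0.171]
 [ 0.601 -0.122  0.171]]
len 0.007412352778979375 ang -99.92265080688792
tray [ 0.5687 -0.389   0.025 ]
tray [ 0.4541 -0.4706  0.025 ]
tray [ 0.3429 -0.3211  0.025 ]
tray [ 0.4626 -0.2357  0.025 ]
top red [567.60747664 134.78193146] 321
top red [393.25138122 212.59392265] 362
side red [193.14705882  55.74264706] 136
side red [286.90776699 225.72815534] 206
side red [553.09286676 288.71467026] 743
side red [629.14108911 338.83415842] 404
pull [ 0.63368162 -0.30086763  0.18      ] [ 0.52518804 -0.48511703  0.27      ] [ 0.77364168 -0.09177764  0.27      ]
rack ring check [[289.0, 189.0], [249.0, 238.0], [304.0, 275.0], [343.0, 223.0]]
```

Measured values:
- **Rack:** axis about (0.6115, -0.1055), with rack x at about -87.7°. The jar spacing of 119 mm against 116 mm and the cap heights both check out.
- **Tray:** centre about (0.457, -0.354), x at about -54°. The tray jar comes out at tray (-43, -27) mm, as the text says.

First I rise and turn the tool, then travel.

Request:
carry_out:
  deltas: [0, 0, -0.5, 0, 0, 0.5, 0.2, 0, 0, -0.5, 0, 0, 1, 0.2, 0, 0, -0.5, 0, 0, 1, 0.2, 0, 0, -0.5, 0, 0, 1, 0.2, 0, 0, -0.5, 0, 0, 1, 0.2]
  squeeze: 25

```text
t: 0.52
eef_pos: [0.1963, 0.6194, 0.2813]
tool_rot: [0.372, 0.928, -0.0, 0.0]
contact_force: [0.2, -0.2, -0.9]
opening: 0.0513
grip_force: 0.0
```

Request:
carry_out:
  deltas: [0, 0, -0.5, 0, 0, 1, 0.2, 0, 0, -0.5, 0, 0, 1, 0.2, 0, 0, 0, 0, 0, 1, 0.2, 0, 0, 0, 0, 0, 1, 0.2, 0, 0, 0, 0, 0, 1, 0.2]

```text
t: 0.93
eef_pos: [0.1962, 0.6195, 0.301]
tool_rot: [0.59, 0.808, -0.0, 0.0]
contact_force: [0.2, 0.7, -0.2]
opening: 0.0516
grip_force: 0.0
```

Request:
carry_out:
  deltas: [0, 0, 0, 0, 0, 1, 0.2, 0, 0, 0, 0, 0, 1, 0.2, 0, 0, 0, 0, 0, 0.72, 0.2, -0.5, 0.25, 0, 0, 0, 0, 0.2, -1, 0.5, 0, 0, 0, 0, 0.2]

```text
t: 1.35
eef_pos: [0.2107, 0.5909, 0.3]
tool_rot: [0.69, 0.724, -0.001, 0.0]
contact_force: [-0.8, 0.5, 0.3]
opening: 0.0513
grip_force: 0.0
```

Request:
carry_out:
  deltas: [-1, 0.5, 0, 0, 0, 0, 0.2, -1, 0.5, 0, 0, 0, 0, 0.2, -1, 0.5, 0, 0, 0, 0, 0.2, -1, 0.5, 0, 0, 0, 0, 0.2, -1, 0.5, 0, 0, 0, 0, 0.2]

```text
t: 1.77
eef_pos: [0.2675, 0.4905, 0.3011]
tool_rot: [0.691, 0.723, -0.0, 0.0]
contact_force: [1.3, 0.0, 0.4]
opening: 0.0515
grip_force: 0.0
```

Request:
carry_out:
  deltas: [-1, 0.5, 0, 0, 0, 0, 0.2, -1, 0.5, 0, 0, 0, 0, 0.2, -1, 0.5, 0, 0, 0, 0, 0.2, -1, 0.5, 0, 0, 0, 0, 0.2, -1, 0.5, 0, 0, 0, 0, 0.2]

```text
t: 2.18
eef_pos: [0.3214, 0.3926, 0.3011]
tool_rot: [0.691, 0.723, -0.0, -0.0]
contact_force: [0.3, -0.4, -1.4]
opening: 0.0511
grip_force: 0.0
```

Request:
carry_out:
  deltas: [-1, 0.53, 0, 0, 0, 0, 0.2, -1, 0.53, 0, 0, 0, 0, 0.2, -1, 0.53, 0, 0, 0, 0, 0.2, -1, 0.53, 0, 0, 0, 0, 0.2, -1, 0.53, 0, 0, 0, 0, 0.2]

```text
t: 2.6
eef_pos: [0.3784, 0.2949, 0.3011]
tool_rot: [0.691, 0.723, -0.0, -0.0]
contact_force: [0.5, -0.1, 0.7]
opening: 0.0514
grip_force: 0.0
```

Request:
carry_out:
  deltas: [-1, 0.53, 0, 0, 0, 0, 0.2, -1, 0.53, 0, 0, 0, 0, 0.2, -1, 0.53, 0, 0, 0, 0, 0.2, -1, 0.53, 0, 0, 0, 0, 0.2, -1, 0.53, 0, 0, 0, 0, 0.2]

```text
t: 3.02
eef_pos: [0.4353, 0.1973, 0.3011]
tool_rot: [0.691, 0.723, -0.0, -0.0]
contact_force: [0.8, -0.7, 0.7]
opening: 0.0512
grip_force: 0.0
```

Request:
carry_out:
  deltas: [-1, 0.53, 0, 0, 0, 0, 0.2, -1, 0.53, 0, 0, 0, 0, 0.2, -1, 0.53, 0, 0, 0, 0, 0.2, -1, 0.53, 0, 0, 0, 0, 0.2, -1, 0.53, 0, 0, 0, 0, 0.2]

```text
t: 3.43
eef_pos: [0.4922, 0.0996, 0.3011]
tool_rot: [0.691, 0.723, -0.0, -0.0]
contact_force: [0.4, 0.6, -0.2]
opening: 0.0514
grip_force: 0.0
```

Request:
carry_out:
  deltas: [-1, 0.53, 0, 0, 0, 0, 0.2, -1, 0.53, 0, 0, 0, 0, 0.2, -1, 0.53, 0, 0, 0, 0, 0.2, -1, 0.53, 0, 0, 0, 0, 0.2, -1, 0.53, 0, 0, 0, 0, 0.2]

```text
t: 3.85
eef_pos: [0.5492, 0.0021, 0.3011]
tool_rot: [0.691, 0.723, 0.0, -0.0]
contact_force: [0.0, -0.9, -0.7]
opening: 0.0511
grip_force: 0.0
```

Request:
carry_out:
  deltas: [-1, 0.53, 0, 0, 0, 0, 0.2, -1, 0.53, 0, 0, 0, 0, 0.2, -1, 0.53, 0, 0, 0, 0, 0.2, -0.7, 0.37, 0, 0, 0, 0, 0.2, -0.4, 0.21, 0, 0, 0, 0, 0.2]

```text
t: 4.27
eef_pos: [0.596, -0.0791, 0.3009]
tool_rot: [0.692, 0.722, -0.0, -0.0]
contact_force: [0.1, -0.3, -0.5]
opening: 0.0513
grip_force: 0.0
```

```bash
python3 - <<'E'
from h import *
s=sensors.sense(); print(s['q'],s['eef_pos'],s['tool_rot'])
im=viewer.camera('side'); b=im[170:340,230:430,::-1]; cv2.imwrite('pics/s1.png',cv2.resize(b,(600,510),interpolation=cv2.INTER_CUBIC))
print('red',tri((286.9,225.7),(393.25,212.6)), onz('top',(393.25,212.6),.075))
E
```

```text
[-0.65972492  0.2708628   0.8943669   1.51506518 -0.21075346  1.45749029
  0.28240897] [ 0.59598757 -0.07908731  0.3009336 ] [ 6.92220943e-01  7.21685481e-01 -4.83241268e-04 -1.29270709e-05]
red (array([ 0.63813725, -0.31441158,  0.03481483]), np.float64(0.009519750527961562)) [ 0.61719185 -0.30501964  0.075     ]
```

View pics/s1.png

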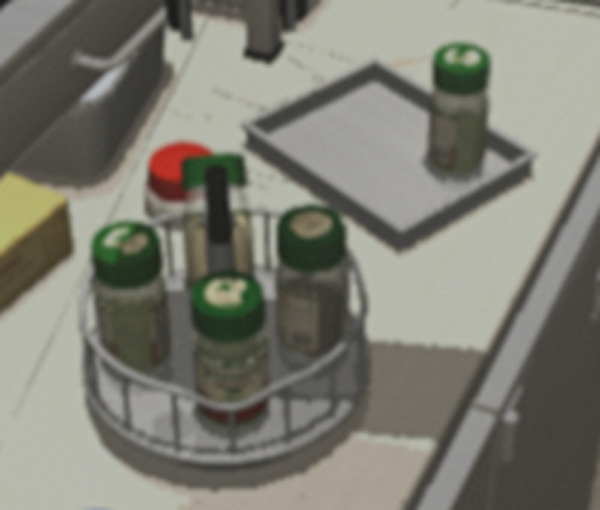

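The rack is unmoved, but the gripper isn't visible where I expected it, so I check both full views.

```bash
python3 - <<'E'
from h import *
a=viewer.camera('side')[:,:,::-1];b=viewer.camera('top')[:,:,::-1]
cv2.imwrite('pics/s2.png',a);cv2.imwrite('pics/t2.png',b)
cv2.imwrite('pics/both2.png',np.hstack([cv2.resize(a,(400,300)),cv2.resize(b,(400,300))]))
for n in('side','top'): print(n,proj(n,[[.596,-.079,.30],[.596,-.079,.45],[0,0,0],[.6115,-.1055,.171]]).round())
E
```

```text
side [[309. 181.]
 [306.  99.]
 [603. 310.]
 [302. 233.]]
top [[276. 192.]
 [268. 148.]
 [294. 570.]
 [294. 212.]]
```

View pics/both2.png

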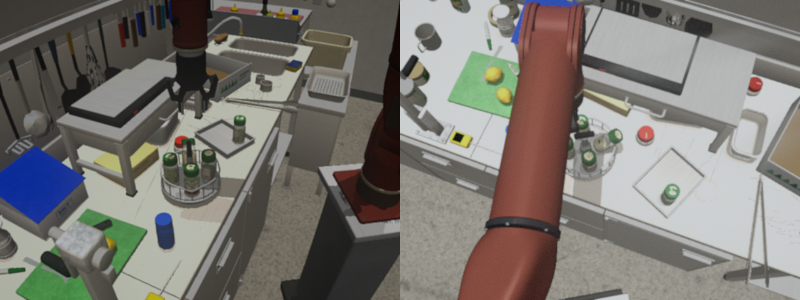

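The gripper hovers above the rack as commanded (side about (304,150)). The handle projections agree with the model to 1–2 px. Now I centre over it and go down.

Request:
carry_out:
  deltas: [-0.45, 0.24, 0.5, 0, 0, 0, 0.2, -0.45, 0.24, 0.8, 0, 0, 0, 0.2, -0.4, 0.2, 0.8, 0, 0, 0, 0.2, 0, 0, 0.8, 0, 0, 0, 0.2, 0, 0, 0.5, 0, 0, 0, 0.2]

```text
t: 4.83
eef_pos: [0.6101, -0.1004, 0.2317]
tool_rot: [0.692, 0.722, -0.0, -0.001]
contact_force: [-0.2, 0.2, -1.1]
opening: 0.0512
grip_force: 0.0
```

Request:
carry_out:
  deltas: [0, 0, 0.3, 0, 0, 0, 0.2, 0, 0, 0, 0, 0, 0, 0.2, 0, 0, 0, 0, 0, 0, 0.2, 0, 0, 0, 0, 0, 0, 0.2, 0, 0, 0, 0, 0, 0, 0.2]

```text
t: 5.25
eef_pos: [0.6113, -0.1014, 0.2283]
tool_rot: [0.692, 0.722, 0.001, 0.0]
contact_force: [0.1, -0.9, 0.2]
opening: 0.0509
grip_force: 0.0
```

```bash
cat > fk.py <<'E'
import numpy as np
from scipy.spatial.transform import Rotation as R
from scipy.optimize import least_squares
D=[([-1.36315764,.33384734,.03985726,1.46614775,-.01337224,1.34332893,-.05850036],[.19623064,.61924552,.23052259],[.152815223,.988254507,-.000731,-.0000525]),
([-0.65972492,0.2708628,0.8943669,1.51506518,-0.21075346,1.45749029,0.28240897],[0.59598757,-0.07908731,0.3009336],[.692220943,.721685481,-.000483,-.0000129])]
S=(1,1,1,1,1,1,1)
def fk(q,p,S):
    yaw,y7,h,L1,L2,L3,a0,a1,a2=p
    M=R.from_euler('z',yaw); x=np.array([0,0,h])
    for i,(ax,t) in enumerate(zip('zyzyzyz',[(a0,0,0),(0,0,L1),(a1,0,0),(-a1,0,L2),(a2,0,0),(0,0,L3),(0,0,0)])):
        M=M*R.from_euler(ax,S[i]*q[i]+(y7 if i==6 else 0)); x=x+M.apply(t)
    return x,M
def res(p,S,D):
    o=[]
    for q,x,r in D:
        a,M=fk(q,p,S); o+=list(a-x)+list(.3*(M.inv()*R.from_quat(r)).as_rotvec())
    return np.array(o)
def fit(D):
    import itertools; best=[]
    for s in itertools.product((1,-1),repeat=4):
        S=(s[0],1,s[1],1,s[2],1,s[3])
        for yaw in (0,1.5,3,-1.5):
          for y7 in (0,1.5,3,-1.5):
            f=least_squares(lambda p:np.r_[res(p,S,D),.01*p[6:9],.002*(p[2:6]-.3)],[yaw,y7,.3,.4,.4,.2,0,0,0])
            best.append((f.cost,S,f.x))
    best.sort(key=lambda b:b[0]); return best
E
python3 - <<'E'
from h import *; import fk
s=sensors.sense(); print(s['q'].round(4),s['eef_pos'])
fk.D.append((s['q'],s['eef_pos'],s['tool_rot']))
for b in fk.fit(fk.D)[:3]: print(b[0],b[1],b[2].round(4), abs(fk.res(b[2],b[1],fk.D)).max())
E
```

```text
[-0.5861  0.3571  0.8748  1.5825 -0.2802  1.3323  0.3665] [ 0.61133616 -0.10144603  0.22828542]
1.540172251800293e-06 (-1, 1, -1, 1, -1, 1, -1) [-0.0684  1.5023  0.3152  0.4152  0.4432  0.3659  0.004   0.0796  0.0634] 0.0009143993707011466
1.5401722518003669e-06 (-1, 1, -1, 1, -1, 1, -1) [-0.0684  1.5023  0.3152  0.4152  0.4432  0.3659  0.004   0.0796  0.0634] 0.0009143993420148155
1.5401722518004175e-06 (-1, 1, -1, 1, -1, 1, -1) [-0.0684  1.5023  0.3152  0.4152  0.4432  0.3659  0.004   0.0796  0.0634] 0.00091439934789872
```

Request:
carry_out:
  deltas: [-0.1, 0, 0.5, 0, 0, 0, 0.2, -0.1, 0, 0.8, 0, 0, 0, 0.2, 0, 0, 0.8, 0, 0, 0, 0.2, 0, 0, 0.8, 0, 0, 0, 0.2, 0, 0, 0.5, 0, 0, 0, 0.2]

```text
t: 5.67
eef_pos: [0.6104, -0.1056, 0.1573]
tool_rot: [0.692, 0.722, -0.001, -0.001]
contact_force: [0.3, -0.3, -0.3]
opening: 0.0515
grip_force: 0.0
```

Request:
carry_out:
  deltas: [0, 0, 0.4, 0, 0, 0, 0.2, 0, 0, 0.25, 0, 0, 0, 0.2, 0, 0, 0, 0, 0, 0, 0.2, 0, 0, 0, 0, 0, 0, 0.2, 0, 0, 0, 0, 0, 0, 0.2]

```text
t: 6.08
eef_pos: [0.6115, -0.1058, 0.1471]
tool_rot: [0.692, 0.722, 0.0, 0.0]
contact_force: [0.8, -0.3, 1.0]
opening: 0.0514
grip_force: 0.0
```

```bash
cat >> fk.py <<'E'
P=[-0.0684,1.5023,0.3152,0.4152,0.4432,0.3659,0.004,0.0796,0.0634]; SG=(-1,1,-1,1,-1,1,-1)
LO=np.array([-2.58,-.38,-1.3,.25,-1.5,.08,-2.65]);HI=np.array([2.58,2.09,1.39,2.4,4.64,2.09,2.65])
def ik(x,M,q0,w=.003):
    f=least_squares(lambda q:np.r_[fk(q,P,SG)[0]-x,.3*(fk(q,P,SG)[1].inv()*M).as_rotvec(),w*(q-q0)],np.clip(q0,LO+.03,HI-.03),bounds=(LO+.02,HI-.02))
    return f.x,abs(f.fun[:6]).max()
def jarpose(phi,C=(.6115,-.1055),tilt=42,depth=.034):
    ph=np.radians(phi);t=np.radians(tilt);u=np.array([np.cos(ph),np.sin(ph),0]);a=np.sin(t)*u+np.array([0,0,np.cos(t)])
    cap=np.array([*C,0])+.1055*u+np.array([0,0,.123]); return cap-depth*a,a,u
def toolM(a,y): return R.from_matrix(np.c_[np.cross(y,-a),y,-a])
E
python3 - <<'E'
from h import *; import fk
s=sensors.sense(); print(s['q'].round(3),s['eef_pos'],s['contact_force'])
for phi in range(-80,-221,-20):
    x,a,u=fk.jarpose(phi); t=np.cross([0,0,1],u)
    for sg in (1,-1):
        q,e=fk.ik(x+.0*a,fk.toolM(a,sg*t),s['q']); 
        M=(R.from_quat(s['tool_rot']).inv()*fk.toolM(a,sg*t)).magnitude()
        print(phi,sg,e.round(4),q.round(2),'margin',min((q-fk.LO).min(),(fk.HI-q).min()).round(2),'dq',abs(q-s['q']).max().round(2))
E
```

```text
[-0.55   0.427  0.84   1.679 -0.339  1.188  0.416] [ 0.61154002 -0.10580086  0.14708291] [ 0.75962718 -0.26245013  1.00726217]
-80 1 0.0001 [ 0.25  0.92  0.54  1.12 -0.83  1.84  0.96] margin 0.25 dq 0.8
-80 -1 0.0001 [ 0.08  1.01  0.89  1.16 -1.05  1.97 -2.08] margin 0.12 dq 2.49
-100 1 0.0 [ 0.18  0.72  0.65  1.56 -0.93  1.62  0.91] margin 0.47 dq 0.73
-100 -1 0.0991 [ 1.25  1.   -1.28  1.57  0.46  1.24  2.63] margin 0.02 dq 2.21
-120 1 0.0 [ 0.07  0.53  0.8   1.95 -1.06  1.41  0.85] margin 0.44 dq 0.72
-120 -1 0.0499 [ 1.46  0.91 -1.28  1.82  0.33  0.96  2.63] margin 0.02 dq 2.21
-140 1 0.0001 [-0.12  0.33  0.97  2.3  -1.2   1.14  0.78] margin 0.1 dq 0.86
-140 -1 0.0262 [ 1.64  0.74 -1.28  2.1   0.14  0.61  2.63] margin 0.02 dq 2.21
-160 1 0.0191 [ 1.82  0.48 -1.28  2.38 -0.53  0.35 -0.08] margin 0.02 dq 2.37
-160 -1 0.0443 [-1.   -0.36  1.37  2.38 -0.15  0.41  2.47] margin 0.02 dq 2.06
-180 1 0.0539 [-1.15 -0.22  1.37  2.38  0.02  0.29 -1.3 ] margin 0.02 dq 1.72
-180 -1 0.0539 [-1.16 -0.22  1.37  2.38  0.03  0.29  1.83] margin 0.02 dq 1.41
-200 1 0.0488 [-1.42  0.25  1.37  2.38  0.15  0.2  -2.2 ] margin 0.02 dq 2.62
-200 -1 0.0487 [-1.42  0.25  1.37  2.38  0.16  0.2   0.93] margin 0.02 dq 0.99
-220 1 0.0217 [-1.58  0.61  1.37  2.38 -0.01  0.23 -2.63] margin 0.02 dq 3.05
-220 -1 0.0153 [-1.65  0.55  1.37  2.38  0.29  0.31  0.17] margin 0.02 dq 1.1
```

Inverse kinematics on the fitted arm model is comfortable with the jar at about -100° to -125°. There the tool also keeps clear of the red jar and the equipment. I will turn the rack by about -34°, gently.

Request:
carry_out:
  deltas: [0, 0, 0, 0, 0, 0, 0, 0, 0, 0, 0, 0, 0, -0.3, 0, 0, 0, 0, 0, 0, -0.6, 0, 0, 0, 0, 0, 0, -1, 0, 0, 0, 0, 0, 0, -1]
  squeeze: 20

```text
t: 6.5
eef_pos: [0.6114, -0.1056, 0.1469]
tool_rot: [0.692, 0.722, 0.0, 0.0]
contact_force: [-0.9, -0.3, 4.8]
opening: 0.0204
grip_force: 19.5
```

Request:
carry_out:
  deltas: [0, 0, 0, 0, 0, 0, -1, 0, 0, 0, 0, 0, 0, -1, 0, 0, 0, 0, 0, 0, -1, 0, 0, 0, 0, 0, 0, -1, 0, 0, 0, 0, 0, 0, -1]

```text
t: 6.92
eef_pos: [0.6114, -0.1056, 0.1468]
tool_rot: [0.692, 0.722, 0.0, 0.0]
contact_force: [-2.0, 0.5, 5.5]
opening: 0.0205
grip_force: 19.6
```

The opening of 20.5 mm matches the 20 mm spindle, not the 15 mm bar, so I am too low. I open, rise 7 mm and close again.

Request:
carry_out:
  deltas: [0, 0, 0, 0, 0, 0, -0.2, 0, 0, 0, 0, 0, 0, 0, 0, 0, -0.2, 0, 0, 0, 0, 0, 0, -0.15, 0, 0, 0, 0, 0, 0, 0, 0, 0, 0, -0.2]

```text
t: 7.33
eef_pos: [0.6114, -0.1058, 0.1541]
tool_rot: [0.692, 0.722, 0.0, 0.0]
contact_force: [-0.6, -0.2, 0.2]
opening: 0.0343
grip_force: 0.0
```

Request:
carry_out:
  deltas: [0, 0, 0, 0, 0, 0, -0.4, 0, 0, 0, 0, 0, 0, -0.6, 0, 0, 0, 0, 0, 0, -0.8, 0, 0, 0, 0, 0, 0, -1, 0, 0, 0, 0, 0, 0, -1]

```text
t: 7.75
eef_pos: [0.6113, -0.1057, 0.1534]
tool_rot: [0.692, 0.722, 0.0, 0.0]
contact_force: [1.5, 0.7, 0.7]
opening: 0.0147
grip_force: 20.2
```

The opening is now 14.7 mm, which is the bar. I turn smoothly.

Request:
carry_out:
  deltas: [0, 0, 0, 0, 0, 0.05, -1, 0, 0, 0, 0, 0, 0.1, -1, 0, 0, 0, 0, 0, 0.15, -1, 0, 0, 0, 0, 0, 0.2, -1, 0, 0, 0, 0, 0, 0.25, -1]

```text
t: 8.17
eef_pos: [0.6114, -0.1056, 0.1534]
tool_rot: [0.719, 0.695, 0.0, 0.0]
contact_force: [4.7, -1.4, 0.6]
opening: 0.0146
grip_force: 20.0
```

Request:
carry_out:
  deltas: [0, 0, 0, 0, 0, 0.3, -1, 0, 0, 0, 0, 0, 0.3, -1, 0, 0, 0, 0, 0, 0.3, -1, 0, 0, 0, 0, 0, 0.3, -1, 0, 0, 0, 0, 0, 0.3, -1]

```text
t: 8.58
eef_pos: [0.6115, -0.1057, 0.1534]
tool_rot: [0.77, 0.638, 0.0, 0.0]
contact_force: [4.2, -1.0, -1.0]
opening: 0.0147
grip_force: 19.9
```

Request:
carry_out:
  deltas: [0, 0, 0, 0, 0, 0.3, -1, 0, 0, 0, 0, 0, 0.3, -1, 0, 0, 0, 0, 0, 0.3, -1, 0, 0, 0, 0, 0, 0.3, -1, 0, 0, 0, 0, 0, 0.3, -1]

```text
t: 9.0
eef_pos: [0.6116, -0.1057, 0.1534]
tool_rot: [0.815, 0.579, 0.0, 0.001]
contact_force: [5.1, -1.3, -2.5]
opening: 0.0147
grip_force: 19.9
```

Request:
carry_out:
  deltas: [0, 0, 0, 0, 0, 0.3, -1, 0, 0, 0, 0, 0, 0.3, -1, 0, 0, 0, 0, 0, 0.3, -1, 0, 0, 0, 0, 0, 0.3, -1, 0, 0, 0, 0, 0, 0.3, -1]

```text
t: 9.42
eef_pos: [0.6118, -0.1057, 0.1534]
tool_rot: [0.856, 0.516, 0.0, 0.001]
contact_force: [6.3, -1.4, -3.0]
opening: 0.0147
grip_force: 19.8
```

Request:
carry_out:
  deltas: [0, 0, 0, 0, 0, 0.25, -1, 0, 0, 0, 0, 0, 0.2, -1, 0, 0, 0, 0, 0, 0.15, -1, 0, 0, 0, 0, 0, 0.1, -1, 0, 0, 0, 0, 0, 0.05, -1]

```text
t: 9.83
eef_pos: [0.6118, -0.1058, 0.1534]
tool_rot: [0.875, 0.484, 0.0, 0.001]
contact_force: [6.4, -1.8, -2.8]
opening: 0.0142
grip_force: 19.8
```

Request:
carry_out:
  deltas: [0, 0, 0, 0, 0, 0, -1, 0, 0, 0, 0, 0, 0, -1, 0, 0, 0, 0, 0, 0, -1, 0, 0, 0, 0, 0, 0, -1, 0, 0, 0, 0, 0, 0, -1]

```text
t: 10.25
eef_pos: [0.6119, -0.1058, 0.1534]
tool_rot: [0.875, 0.484, 0.001, 0.001]
contact_force: [6.7, -1.2, -3.4]
opening: 0.0143
grip_force: 19.8
```

```bash
python3 - <<'E'
from h import *
s=sensors.sense(); print(s['q'].round(3),s['eef_pos'],s['tool_rot'],s['contact_force'])
a=viewer.camera('side')
print([ (x[0],x[1]) for x in green(a)[1]])
cv2.imwrite('pics/s3.png',cv2.resize(a[140:350,220:440,::-1],(620,590)))
E
```

```text
[-0.638  0.47   0.976  1.675 -0.411  1.217 -0.126] [ 0.61186726 -0.10578278  0.15342914] [8.74844428e-01 4.84403161e-01 5.20559564e-04 7.30771916e-04] [ 6.66240385 -1.21630473 -3.41992682]
[(array([383.3, 191.8]), np.int32(148)), (array([325.8, 229.4]), np.int32(164)), (array([275.8, 245.2]), np.int32(276)), (array([330.3, 262.1]), np.int32(236)), (array([288.7, 271.1]), np.int32(367)), (array([187. , 378.2]), np.int32(3834)), (array([ 87.4, 401.9]), np.int32(127)), (array([ 83.5, 458.5]), np.int32(4345)), (array([ 25. , 432.1]), np.int32(168))]
```

View pics/s3.png

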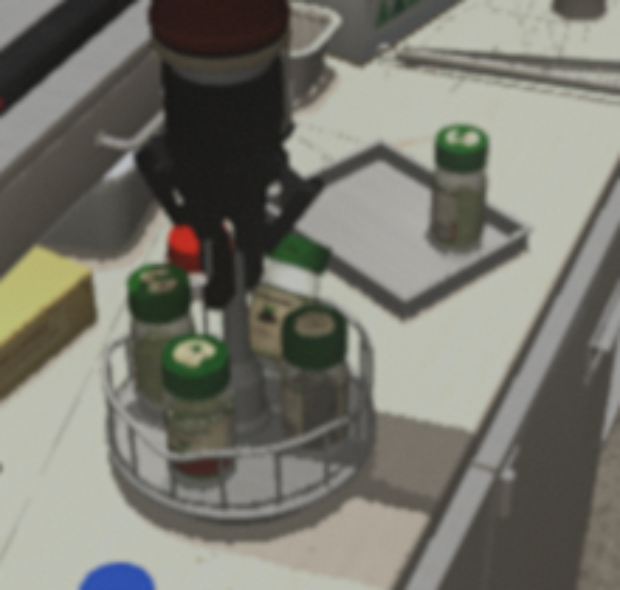

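The side view shows all three standing jars upright and the toppled jar now pointing front-right at about -122° (cap near crop (300,255)). I release, rise, move outward and tilt the tool onto the jar's axis.

Request:
carry_out:
  deltas: [0, 0, 0, 0, 0, 0, -0.5, 0, 0, 0, 0, 0, 0, -0.2, 0, 0, 0, 0, 0, 0, 0, 0, 0, -0.2, 0, 0, 0, 0, 0, 0, -0.5, 0, 0, 0, 0]

```text
t: 10.72
eef_pos: [0.6102, -0.1054, 0.1666]
tool_rot: [0.875, 0.485, -0.001, -0.001]
contact_force: [-0.1, 0.3, -0.1]
opening: 0.0426
grip_force: 0.0
```

Request:
carry_out:
  deltas: [0, 0, -0.8, 0, 0, 0, 0.1, 0, 0, -0.9, 0, 0, 0, 0.1, -0.2, 0, -0.7, 0, 0, 0, 0.1, -0.6, 0, 0, 0, 0, 0, 0.5, -1, 0, 0, 0, 0, 0, 1]

```text
t: 11.13
eef_pos: [0.5926, -0.1355, 0.2161]
tool_rot: [0.874, 0.486, 0.001, 0.0]
contact_force: [-0.1, -0.0, -1.3]
opening: 0.0693
grip_force: 0.0
```

Request:
carry_out:
  deltas: [-1, 0, 0, 0, 0, 0, 1, -1, 0, 0, 0, 0, 0, 1, -1, 0, 0, 0, 0, 0, 1, -1, 0, 0, 0, 0, 0, 1, -1, 0, 0, 0, 0, 0, 1]

```text
t: 11.55
eef_pos: [0.5366, -0.2232, 0.2146]
tool_rot: [0.875, 0.484, -0.0, -0.001]
contact_force: [0.5, -0.2, 1.0]
opening: 0.0852
grip_force: 0.0
```

Request:
carry_out:
  deltas: [-1, 0, 0, 0, 0, 0, 1, -1, 0, 0, 0, 0, 0, 1, -0.6, 0, 0, 0, 0, 0, 1, 0, 0, 0, 0, 0.5, 0, 1, 0, 0, 0, 0, 0.9, 0, 1]

```text
t: 11.97
eef_pos: [0.5117, -0.264, 0.2148]
tool_rot: [0.872, 0.485, 0.062, -0.035]
contact_force: [-0.7, 0.7, -0.3]
opening: 0.0855
grip_force: 0.0
```

Request:
carry_out:
  deltas: [0, 0, 0, 0, 0.9, 0, 1, 0, 0, 0, 0, 0.9, 0, 1, 0, 0, 0, 0, 0.9, 0, 1, 0, 0, 0, 0, 0.9, 0, 1, 0, 0, 0, 0, 0.9, 0, 1]

```text
t: 12.38
eef_pos: [0.5108, -0.2661, 0.2157]
tool_rot: [0.836, 0.463, 0.257, -0.141]
contact_force: [-0.1, 1.1, -0.2]
opening: 0.0853
grip_force: 0.0
```

Request:
carry_out:
  deltas: [0, 0, 0, 0, 0.9, 0, 1, 0, 0, 0, 0, 0.53, 0, 1, 0, 0, 0, 0, 0, 0, 1, 0, 0, 0, 0, 0, 0, 1, 0, 0, 0, 0, 0, 0, 1]

```text
t: 12.8
eef_pos: [0.5116, -0.2651, 0.2154]
tool_rot: [0.817, 0.453, 0.313, -0.173]
contact_force: [-0.0, 0.3, -0.1]
opening: 0.0852
grip_force: 0.0
```

```bash
python3 - <<'E'
from h import *; import fk
s=sensors.sense(); print(s['q'].round(3),s['eef_pos'],s['tool_rot']); M=R.from_quat(s['tool_rot']).as_matrix(); print(M.round(3))
res={}
for n in('side','top'):
    a=viewer.camera(n); cv2.imwrite(f'pics/{n}4.png',a[:,:,::-1])
    for x in green(a)[1]: print(n,x[0],x[1],onz(n,x[0],.1225).round(3))
x,a,u=fk.jarpose(-122,(.612,-.1055)); cap=x+.034*a; print('cap',cap,'a',a)
print('proj cap mid', proj('side',[cap-.01*a,cap]),proj('top',[cap-.01*a,cap]))
a=cv2.imread('pics/side4.png')[170:340,230:430];b=cv2.imread('pics/top4.png')[155:325,225:425]
cv2.imwrite('pics/both4.png',np.hstack([cv2.resize(a,(400,340)),cv2.resize(b,(400,340))]))
E
```

```text
[ 0.127  0.437  0.88   1.738 -0.969  1.582  0.691] [ 0.51156162 -0.26508426  0.21538868] [ 0.81663159  0.45310201  0.31267376 -0.17333937]
[[ 0.394  0.848  0.354]
 [ 0.632 -0.529  0.566]
 [ 0.668  0.    -0.744]]
side [383.4 192.6] 190 [ 0.419 -0.301  0.123]
side [325.2 229. ] 180 [ 0.563 -0.178  0.123]
side [275.9 244.5] 301 [ 0.665 -0.138  0.123]
side [330.9 260.4] 284 [ 0.561 -0.077  0.123]
side [288.6 271. ] 355 [ 0.642 -0.055  0.123]
side [187.  378.1] 3838 [0.806 0.177 0.123]
side [ 87.4 401.9] 130 [0.954 0.212 0.123]
side [ 83.5 458.5] 4339 [0.937 0.307 0.123]
side [ 24.9 432.1] 168 [1.037 0.263 0.123]
top [142.8  70.1] 59 [1.017 0.163 0.123]
top [156.9 141. ] 8703 [0.837 0.146 0.123]
top [ 41.2 121.3] 71 [0.928 0.383 0.123]
top [236.1 117.4] 27 [ 0.864 -0.021  0.123]
top [306.7 196.7] 162 [ 0.661 -0.136  0.123]
top [267.2 214.1] 182 [ 0.637 -0.054  0.123]
top [337.5 241.4] 135 [ 0.558 -0.179  0.123]
top [285.3 250.8] 178 [ 0.556 -0.078  0.123]
cap [ 0.55609352 -0.19496907  0.123     ] a [-0.3545852  -0.56745494  0.74314483]
proj cap mid [[326.1948004  228.40859836]
 [327.59300417 223.817981  ]] [[342.75214852 241.05396684]
 [346.1173128  240.93219824]]
```

View pics/both4.png

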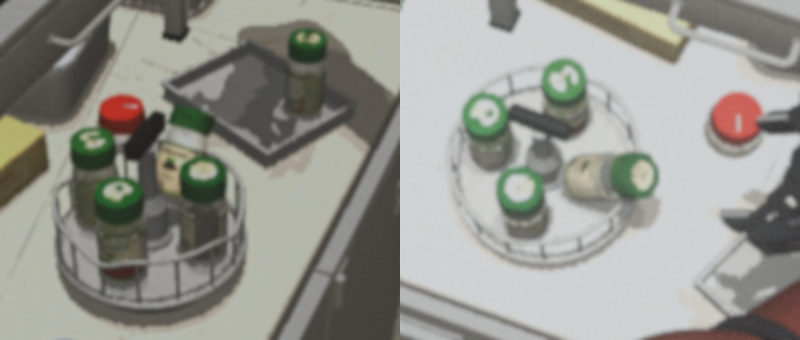

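The tool is aligned above and outside the jar, and the view shows all the jars standing. Cap centre is side ≈(325.4,229.6), top ≈(342.5,242.2). I triangulate these for the fine offset.

```bash
python3 - <<'E'
from h import *; import fk
def capc(n,roi):  # hull of green blob = full cap outline
    im=cv2.cvtColor(cv2.imread(f'pics/{n}4.png'),cv2.COLOR_BGR2RGB); m=green(im)[0]
    x0,y0,x1,y1=roi; mm=np.zeros_like(m); mm[y0:y1,x0:x1]=m[y0:y1,x0:x1]
    h=cv2.convexHull(cv2.findNonZero(mm)); return cv2.minAreaRect(h)
cs=capc('side',(308,212,342,243)); ct=capc('top',(325,225,360,262)); print(cs,ct)
for a,b in [((325.4,229.7),(342.5,242.2)),(cs[0],ct[0])]:
    p,e=tri(a,b); d=p[:2]-[.6115,-.1058]; print(p,e,'r',np.hypot(*d),'phi',np.degrees(np.arctan2(d[1],d[0])))
s=sensors.sense(); M=R.from_quat(s['tool_rot']); g=lambda p:M.inv().apply(p-s['eef_pos'])
print('in tool',g(tri((325.4,229.7),(342.5,242.2))[0]),g(tri(cs[0],ct[0])[0]))
x,a,u=fk.jarpose(-122,(.6115,-.1058)); print('model cap mid',g(x+.024*a))
x,a,u=fk.jarpose(-119.5,(.6115,-.1058)); print('model cap mid -119.5',g(x+.024*a))
E
```

```text
((325.4433898925781, 228.6981201171875), (19.367835998535156, 9.889959335327148), 15.945395469665527) ((339.5, 242.5), (17.0, 19.0), 0.0)
[ 0.56016129 -0.18923166  0.11161612] 0.0026406264215322857 r 0.09796174784770954 phi -121.60558386270671
[ 0.55943642 -0.18329129  0.11796599] 0.004972649933767181 r 0.09335693304672728 phi -123.89571868727262
in tool [-0.00334035  0.00104051  0.13712961] [ 0.00437409 -0.00270495  0.13551923]
model cap mid [-0.00132898  0.00036816  0.13362246]
model cap mid -119.5 [-0.00126936  0.00467833  0.13368183]
```

The jar sits within 1 mm laterally at about -122°. I advance 160 mm along its axis.

Request:
carry_out:
  deltas: [-0.07, 0, 0.5, 0, 0, 0, 1, 0, 0, 0.9, 0, 0, 0, 1, 0, 0, 0.9, 0, 0, 0, 1, 0, 0, 0.9, 0, 0, 0, 1, 0, 0, 0.8, 0, 0, 0, 1]

```text
t: 13.32
eef_pos: [0.5401, -0.2186, 0.1539]
tool_rot: [0.816, 0.454, 0.313, -0.174]
contact_force: [0.2, 0.7, -0.9]
opening: 0.0856
grip_force: 0.0
```

Request:
carry_out:
  deltas: [0, 0, 0.6, 0, 0, 0, 1, 0, 0, 0.5, 0, 0, 0, 1, 0, 0, 0.4, 0, 0, 0, 1, 0, 0, 0.4, 0, 0, 0, 1, 0, 0, 0, 0, 0, 0, 1]

```text
t: 13.73
eef_pos: [0.553, -0.1978, 0.1257]
tool_rot: [0.816, 0.453, 0.313, -0.174]
contact_force: [0.2, 0.3, 0.4]
opening: 0.0853
grip_force: 0.0
```

```bash
python3 - <<'E'
from h import *; import fk
s=sensors.sense(); print(s['q'].round(3),s['eef_pos'],s['contact_force'])
x,a,u=fk.jarpose(-122,(.6115,-.1058)); print(R.from_quat(s['tool_rot']).inv().apply(x+.034*a-s['eef_pos']))
a=viewer.camera('side');b=viewer.camera('top')
cv2.imwrite('pics/both5.png',np.hstack([cv2.resize(a[160:320,250:410,::-1],(400,400)),cv2.resize(b[165:325,255:415,::-1],(400,400))]))
E
```

```text
[ 0.043  0.502  0.806  1.859 -1.079  1.404  0.741] [ 0.5529928  -0.19778633  0.12570816] [0.23878408 0.30804969 0.37253542]
[0.00079788 0.00088055 0.00436147]
```

View pics/both5.png

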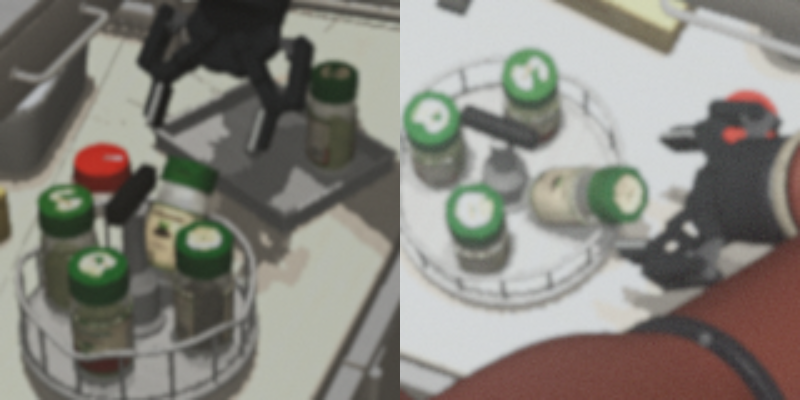

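The fingers flank the cap symmetrically: top crop, fingertips at rows ≈138 and ≈248, cap centre 192. I advance the last 40 mm and close.

Request:
carry_out:
  deltas: [0.03, 0.03, 0.4, 0, 0, 0, 1, 0, 0, 0.5, 0, 0, 0, 1, 0, 0, 0.5, 0, 0, 0, 1, 0, 0, 0.4, 0, 0, 0, 1, 0, 0, 0.2, 0, 0, 0, 1]

```text
t: 14.25
eef_pos: [0.5679, -0.1746, 0.0961]
tool_rot: [0.816, 0.453, 0.313, -0.175]
contact_force: [-0.2, -0.4, -0.7]
opening: 0.0856
grip_force: 0.0
```

Request:
carry_out:
  deltas: [0, 0, 0, 0, 0, 0, 0.8, 0, 0, 0, 0, 0, 0, 0.6, 0, 0, 0, 0, 0, 0, 0.4, 0, 0, 0, 0, 0, 0, 0.3, 0, 0, 0, 0, 0, 0, 0.2]
  squeeze: 30

```text
t: 14.67
eef_pos: [0.5677, -0.1767, 0.0977]
tool_rot: [0.817, 0.453, 0.314, -0.173]
contact_force: [0.5, -1.2, 0.1]
opening: 0.0514
grip_force: 0.0
```

Request:
carry_out:
  deltas: [0, 0, 0, 0, 0, 0, 0.1, 0, 0, 0, 0, 0, 0, 0, 0, 0, 0, 0, 0, 0, -0.3, 0, 0, 0, 0, 0, 0, -0.6, 0, 0, 0, 0, 0, 0, -1]

```text
t: 15.08
eef_pos: [0.5678, -0.1766, 0.0976]
tool_rot: [0.816, 0.453, 0.314, -0.174]
contact_force: [-1.3, -2.2, 3.4]
opening: 0.0441
grip_force: 30.2
```

Request:
carry_out:
  deltas: [0, 0, 0, 0, 0, 0, -1, 0, 0, 0, 0, 0, 0, -1, 0, 0, 0, 0, 0, 0, -1, 0, 0, 0, 0, 0, 0, -1, 0, 0, 0, 0, 0, 0, -1]

```text
t: 15.5
eef_pos: [0.5678, -0.1765, 0.0976]
tool_rot: [0.816, 0.453, 0.313, -0.174]
contact_force: [-2.6, -2.9, 5.8]
opening: 0.044
grip_force: 30.3
```

The cap is held (44 mm, 30 N). I lift steeply first, then along the jar's axis, and then bring it upright.

Request:
carry_out:
  deltas: [0.07, 0, -0.2, 0, 0, 0, -1, 0.11, 0, -0.3, 0, 0, 0, -1, 0.14, 0, -0.4, 0, 0, 0, -1, 0.18, 0, -0.5, 0, 0, 0, -1, 0, 0, -0.5, 0, 0, 0, -1]

```text
t: 15.92
eef_pos: [0.5583, -0.1915, 0.1336]
tool_rot: [0.816, 0.453, 0.314, -0.174]
contact_force: [0.5, -0.2, -0.4]
opening: 0.0442
grip_force: 30.7
```

Request:
carry_out:
  deltas: [0, 0, -0.6, 0, 0, 0, -1, 0, 0, -0.6, 0, 0, 0, -1, 0, 0, -0.6, 0, 0, 0, -1, 0, 0, -0.6, 0, 0, 0, -1, 0, 0, -0.5, 0, 0, 0, -1]

```text
t: 16.33
eef_pos: [0.5371, -0.2257, 0.1766]
tool_rot: [0.817, 0.453, 0.313, -0.173]
contact_force: [0.7, 0.1, -0.9]
opening: 0.0444
grip_force: 30.7
```

Request:
carry_out:
  deltas: [0, 0, -0.3, 0, 0, 0, -1, 0, 0, 0, 0, -0.3, 0, -1, 0, 0, 0, 0, -0.5, 0, -1, 0, 0, 0, 0, -0.6, 0, -1, 0, 0, 0, 0, -0.6, 0, -1]

```text
t: 16.75
eef_pos: [0.5355, -0.2279, 0.1796]
tool_rot: [0.844, 0.468, 0.229, -0.127]
contact_force: [-0.0, -0.3, -0.8]
opening: 0.0446
grip_force: 30.7
```

Request:
carry_out:
  deltas: [0, 0, 0, 0, -0.6, 0, -1, 0, 0, 0, 0, -0.6, 0, -1, 0, 0, 0, 0, -0.6, 0, -1, 0, 0, 0, 0, -0.6, 0, -1, 0, 0, 0, 0, -0.6, 0, -1]

```text
t: 17.17
eef_pos: [0.536, -0.2272, 0.1801]
tool_rot: [0.869, 0.482, 0.101, -0.055]
contact_force: [-0.1, -0.1, -0.6]
opening: 0.0442
grip_force: 30.7
```

Request:
carry_out:
  deltas: [0, 0, 0, 0, -0.6, 0, -1, 0, 0, 0, 0, -0.6, 0, -1, 0, 0, 0, 0, -0.5, 0, -1, 0, 0, 0, 0, -0.4, 0, -1, 0, 0, 0, 0, -0.2, 0, -1]

```text
t: 17.58
eef_pos: [0.5367, -0.2258, 0.1798]
tool_rot: [0.874, 0.487, 0.0, 0.0]
contact_force: [0.3, 0.5, -2.8]
opening: 0.0439
grip_force: 30.7
```

```bash
python3 - <<'E'
from h import *; import fk
s=sensors.sense(); print(s['q'].round(3),s['eef_pos'],s['tool_rot'],s['contact_force'],s['opening'])
M=R.from_quat(s['tool_rot']); print(M.as_matrix().round(3))
print('to target in tool', M.inv().apply(np.array([.502,-.358,s['eef_pos'][2]])-s['eef_pos'])/.02)
a=viewer.camera('side');b=viewer.camera('top');cv2.imwrite('pics/side6.png',a[:,:,::-1]);cv2.imwrite('pics/top6.png',b[:,:,::-1])
for n,i in(('side',a),('top',b)):
    for x in green(i)[1]:
        if .3<onz(n,x[0],.1225)[0]<.75: print(n,x[0],x[1],onz(n,x[0],.1225).round(3))
# tray bright floor from an earlier, unobstructed top view: refine centre by min-area rect of walls is not needed if arm hides it
E
```

```text
[-0.535  0.369  1.071  1.742 -0.343  1.234  0.069] [ 0.53668956 -0.22575892  0.17975342] [8.73648857e-01 4.86556764e-01 4.35512590e-04 3.50731955e-05] [ 0.33687888  0.5232117  -2.83009577] 0.043942251971375794
[[ 0.527  0.85   0.001]
 [ 0.85  -0.527  0.   ]
 [ 0.001  0.    -1.   ]]
to target in tool [-6.53454630e+00  2.00682899e+00 -3.77608510e-03]
side [332.3 186.3] 177 [ 0.532 -0.341  0.123]
side [383.1 192.6] 171 [ 0.42  -0.301  0.123]
side [275.9 244.5] 281 [ 0.665 -0.138  0.123]
side [330.9 260.7] 295 [ 0.561 -0.076  0.123]
side [288.4 270.9] 363 [ 0.642 -0.055  0.123]
top [267.3 214. ] 189 [ 0.637 -0.055  0.123]
top [434.2 306.6] 188 [ 0.402 -0.331  0.123]
```

Jar lifted clear with a stable grip. The rack jars are exactly where they were. I travel to the tray target and cross-check the tray in the side view.

Request:
carry_out:
  deltas: [-0.4, 0.1, 0, 0, 0, 0, -1, -0.7, 0.2, 0, 0, 0, 0, -1, -0.8, 0.25, 0, 0, 0, 0, -1, -0.8, 0.25, 0, 0, 0, 0, -1, -0.8, 0.25, 0, 0, 0, 0, -1]

```text
t: 18.1
eef_pos: [0.515, -0.3005, 0.1798]
tool_rot: [0.875, 0.484, 0.002, -0.001]
contact_force: [0.1, 0.6, -1.0]
opening: 0.0444
grip_force: 30.8
```

Request:
carry_out:
  deltas: [-0.8, 0.25, 0, 0, 0, 0, -1, -0.8, 0.25, 0, 0, 0, 0, -1, -0.7, 0.25, 0, 0, 0, 0, -1, -0.5, 0.15, 0, 0, 0, 0, -1, -0.2, 0.05, 0, 0, 0, 0, -1]

```text
t: 18.52
eef_pos: [0.4987, -0.3623, 0.1797]
tool_rot: [0.876, 0.483, 0.001, -0.0]
contact_force: [-0.4, -1.0, -1.5]
opening: 0.044
grip_force: 30.8
```

Request:
carry_out:
  deltas: [0, 0, 0.3, 0, 0, 0, -1, 0, 0, 0.6, 0, 0, 0, -1, 0, 0, 0.6, 0, 0, 0, -1, 0, 0, 0.6, 0, 0, 0, -1, 0, 0, 0.3, 0, 0, 0, -1]

```text
t: 18.93
eef_pos: [0.5004, -0.3575, 0.1287]
tool_rot: [0.874, 0.486, 0.001, -0.002]
contact_force: [0.5, -0.4, -1.8]
opening: 0.0442
grip_force: 30.8
```

```bash
python3 - <<'E'
from h import *
s=sensors.sense(); print(s['eef_pos'],s['contact_force'],s['opening'])
Q=[onz('side',(230+p[0]/3.5,170+p[1]/3.5),.025) for p in [(437,75),(622,183),(468,290),(286,150)]]
print(np.round(Q,3),np.mean(Q,0))
a=viewer.camera('side');b=viewer.camera('top')
cv2.imwrite('pics/side7.png',a[:,:,::-1]);cv2.imwrite('pics/top7.png',b[:,:,::-1])
cv2.imwrite('pics/both7.png',np.hstack([cv2.resize(a[120:280,280:440,::-1],(400,400),interpolation=3),cv2.resize(b[205:365,345:505,::-1],(400,400),interpolation=3)]))
E
```

```text
[ 0.50038328 -0.35745613  0.12874929] [ 0.53109369 -0.37635031 -1.81652254] 0.04416607267087643
[[ 0.461 -0.464  0.025]
 [ 0.353 -0.314  0.025]
 [ 0.475 -0.211  0.025]
 [ 0.58  -0.379  0.025]] [ 0.46710836 -0.34171     0.025     ]
```

View pics/both7.png

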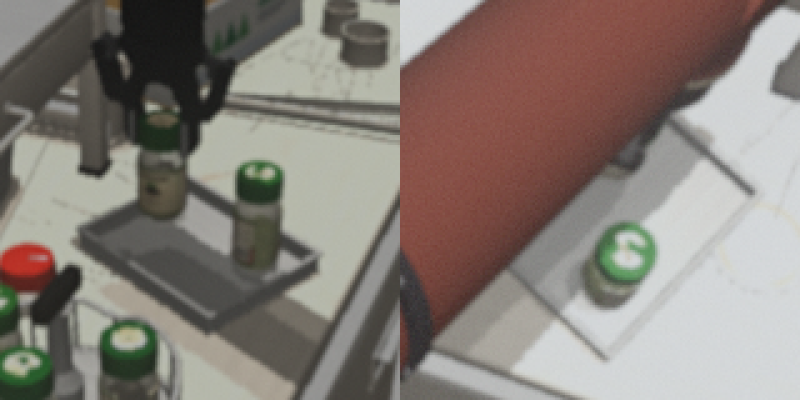

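The held jar is upright over the free left half of the tray (side crop (160,170)), well away from the tray jar (258,215). I lower it, with the last part in small steps.

Request:
carry_out:
  deltas: [0, 0, 0.4, 0, 0, 0, -1, 0, 0, 0.6, 0, 0, 0, -1, 0, 0, 0.6, 0, 0, 0, -1, 0, 0, 0.4, 0, 0, 0, -1, 0, 0, 0.2, 0, 0, 0, -1]

```text
t: 19.45
eef_pos: [0.5001, -0.3585, 0.0856]
tool_rot: [0.874, 0.485, 0.001, -0.002]
contact_force: [-0.1, -0.2, -1.2]
opening: 0.0443
grip_force: 30.9
```

Request:
carry_out:
  deltas: [0, 0, 0.05, 0, 0, 0, -1, 0, 0, 0.05, 0, 0, 0, -1, 0, 0, 0.05, 0, 0, 0, -1, 0, 0, 0.05, 0, 0, 0, -1, 0, 0, 0.05, 0, 0, 0, -1]

```text
t: 19.87
eef_pos: [0.501, -0.3592, 0.0828]
tool_rot: [0.875, 0.485, 0.002, -0.0]
contact_force: [0.2, 0.0, -0.3]
opening: 0.0445
grip_force: 30.9
```

Request:
carry_out:
  deltas: [0, 0, 0.05, 0, 0, 0, -1, 0, 0, 0.05, 0, 0, 0, -1, 0, 0, 0.05, 0, 0, 0, -1, 0, 0, 0.05, 0, 0, 0, -1, 0, 0, 0, 0, 0, 0, -1]

```text
t: 20.28
eef_pos: [0.5007, -0.359, 0.0783]
tool_rot: [0.874, 0.485, 0.001, -0.001]
contact_force: [-0.4, -0.2, -0.8]
opening: 0.0441
grip_force: 30.9
```

Request:
carry_out:
  deltas: [0, 0, 0.04, 0, 0, 0, -1, 0, 0, 0.04, 0, 0, 0, -1, 0, 0, 0.03, 0, 0, 0, -1, 0, 0, 0, 0, 0, 0, -1, 0, 0, 0, 0, 0, 0, -1]

```text
t: 20.7
eef_pos: [0.501, -0.3592, 0.0775]
tool_rot: [0.875, 0.485, 0.002, -0.001]
contact_force: [-2.0, 4.5, 11.4]
opening: 0.0443
grip_force: 31.9
```

Contact came 2–3 mm early, so one edge of the jar's foot touches first. I read the moment to find the tilt.

```bash
python3 - <<'E'
from h import *
s=sensors.sense(); M=R.from_quat(s['tool_rot']).inv(); print('F tool',M.apply(s['contact_force']),'T tool',M.apply(s['torque']),s['q'].round(3))
# visible side lines of held jar vs tray jar in side7: mid-line per row of the glass/cap from green blob & foot
im=cv2.cvtColor(cv2.imread('pics/side7.png'),cv2.COLOR_BGR2RGB)
for x in green(im)[1]:
    if 120<x[0][1]<280: print(x)
# expected image slope of a vertical jar there
t=np.array([.5004,-.3575,0]); print(proj('side',[t+[0,0,.0577+.095],t+[0,0,.0577]]), proj('side',[t+[0,0,.0577+.105]]))
u=np.array([-.53,-.85,0])
for d in(-.1,.1): print(d,proj('side',[t+[0,0,.1287]+.024*(np.cos(d)*np.array([0,0,1])+np.sin(d)*u),t+[0,0,.1287]-.071*(np.cos(d)*np.array([0,0,1])+np.sin(d)*u)]))
E
```

```text
F tool [  2.76001743  -4.05802852 -11.44034453] T tool [ 1.1532417   0.25652346 -0.00568048] [-0.167  0.557  0.954  1.756 -0.511  1.097  0.4  ]
(array([342.8, 173.9]), np.int32(136), array([336, 166,  15,  14], dtype=int32))
(array([383.4, 192.9]), np.int32(178), array([375, 185,  18,  16], dtype=int32))
(array([276. , 244.6]), np.int32(284), array([266, 234,  21,  20], dtype=int32))
(array([330.8, 260.7]), np.int32(263), array([320, 249,  22,  22], dtype=int32))
(array([288.3, 270.8]), np.int32(357), array([276, 258,  25,  24], dtype=int32))
[[344.97274616 170.4965973 ]
 [344.72532173 204.64839698]] [[344.99853095 166.7237967 ]]
-0.1 [[344.52981041 171.01966581]
 [345.97392533 203.04253582]]
0.1 [[345.4137869  170.06497084]
 [343.46845576 206.02226822]]
```

The force offset is small and within the foot's radius, so the jar is nearly flat. I release in small steps.

Request:
carry_out:
  deltas: [0, 0, -0.02, 0, 0, 0, -1, 0, 0, -0.02, 0, 0, 0, -1, 0, 0, 0, 0, 0, 0, 0.02, 0, 0, 0, 0, 0, 0, 0.05, 0, 0, 0, 0, 0, 0, 0.07]
  squeeze: 20

```text
t: 21.12
eef_pos: [0.5009, -0.3591, 0.0771]
tool_rot: [0.874, 0.485, 0.001, -0.001]
contact_force: [-0.2, 0.3, -0.4]
opening: 0.0457
grip_force: 0.2
```

Request:
carry_out:
  deltas: [0, 0, 0, 0, 0, 0, 0.09, 0, 0, 0, 0, 0, 0, 0.11, 0, 0, 0, 0, 0, 0, 0.14, 0, 0, 0, 0, 0, 0, 0.18, 0, 0, 0, 0, 0, 0, 0.25]

```text
t: 21.53
eef_pos: [0.5008, -0.359, 0.077]
tool_rot: [0.875, 0.485, 0.001, -0.001]
contact_force: [-0.5, 0.2, -0.1]
opening: 0.0531
grip_force: 0.0
```

Request:
carry_out:
  deltas: [0, 0, 0, 0, 0, 0, 0.3, 0, 0, 0, 0, 0, 0, 0.35, 0, 0, 0, 0, 0, 0, 0.4, 0, 0, 0, 0, 0, 0, 0.4, 0, 0, 0, 0, 0, 0, 0.4]

```text
t: 21.95
eef_pos: [0.5008, -0.359, 0.0771]
tool_rot: [0.874, 0.485, 0.001, -0.001]
contact_force: [-0.5, 0.4, -0.9]
opening: 0.0599
grip_force: 0.0
```

```bash
python3 - <<'E'
from h import *
s=sensors.sense(); print(s['eef_pos'],s['contact_force'],s['opening'],s['q'].round(2))
a=viewer.camera('side')
for x in green(a)[1]:
    if 120<x[0][1]<280: print(x)
t=np.array([.501,-.359,0]); print(proj('side',[t+[0,0,.004+.095],t+[0,0,.004]]))
E
```

```text
[ 0.50080226 -0.35901811  0.07709549] [-0.52935378  0.41020132 -0.93193346] 0.05986426034840078 [-0.17  0.56  0.95  1.76 -0.51  1.1   0.4 ]
(array([383.3, 192.9]), np.int32(184), array([375, 185,  18,  16], dtype=int32))
(array([344. , 192.5]), np.int32(145), array([336, 186,  17,  13], dtype=int32))
(array([275.9, 244.5]), np.int32(283), array([266, 234,  21,  20], dtype=int32))
(array([330.8, 260.8]), np.int32(271), array([320, 249,  23,  23], dtype=int32))
(array([288.4, 270.7]), np.int32(355), array([276, 258,  25,  24], dtype=int32))
[[344.5061008  189.84560224]
 [344.27207445 222.32967829]]
```

Released, and the jar's cap is where a standing jar would be: side (344,192), expected (344.5,190). I withdraw straight up and check again.

Request:
carry_out:
  deltas: [0, 0, -0.2, 0, 0, 0, 0.4, 0, 0, -0.4, 0, 0, 0, 0.4, 0, 0, -0.6, 0, 0, 0, 0.4, 0, 0, -0.8, 0, 0, 0, 0.4, 0, 0, -1, 0, 0, 0, 0.4]

```text
t: 22.42
eef_pos: [0.5004, -0.3591, 0.1382]
tool_rot: [0.875, 0.485, 0.001, -0.001]
contact_force: [0.4, 0.2, 0.3]
opening: 0.0599
grip_force: 0.0
```

Request:
carry_out:
  deltas: [0, 0, -1, 0, 0, 0, 0.4, 0, 0, -1, 0, 0, 0, 0.4, 0, 0, -1, 0, 0, 0, 0.4, 0, 0, -1, 0, 0, 0, 0.4, 0, 0, -0.8, 0, 0, 0, 0.4]

```text
t: 22.83
eef_pos: [0.5005, -0.36, 0.2361]
tool_rot: [0.875, 0.485, 0.002, 0.0]
contact_force: [0.2, -0.0, -0.3]
opening: 0.0596
grip_force: 0.0
```

Request:
carry_out:
  deltas: [0, 0, -0.4, 0, 0, 0, 0.4, 0, 0, 0, 0, 0, 0, 0.4, 0, 0, 0, 0, 0, 0, 0.4, 0, 0, 0, 0, 0, 0, 0.4, 0, 0, 0, 0, 0, 0, 0.4]

```text
t: 23.25
eef_pos: [0.5002, -0.359, 0.2401]
tool_rot: [0.874, 0.485, 0.001, -0.001]
contact_force: [0.0, 0.3, 0.6]
opening: 0.0593
grip_force: 0.0
```

```bash
python3 - <<'E'
from h import *
s=sensors.sense(); print(s['t'],s['eef_pos'],s['contact_force'])
for k in range(2):
    a=viewer.camera('side'); print([(x[0].tolist(),int(x[1]),x[2].tolist()) for x in green(a)[1] if 120<x[0][1]<280])
# jar body under the cap: mean column of jar at rows below the cap vs steel tray, new jar and tray jar
cv2.imwrite('pics/side8.png',a[:,:,::-1])
for x0,x1,r0,r1 in((330,360,186,236),(370,400,185,236)):
    d=cv2.absdiff(a,cv2.imread('pics/side4.png')[:,:,::-1])[r0:r1,x0:x1].max(2)>25
    print([ (r0+i, np.flatnonzero(row).mean().round(1)+x0, int(row.sum())) for i,row in enumerate(d) if i%6==0 and row.sum()>4])
E
```

```text
23.25 [ 0.50018227 -0.35900873  0.2400532 ] [0.03748076 0.32480035 0.55788705]
[([343.8, 192.4], 99, [337, 185, 16, 14]), ([383.5, 192.4], 153, [375, 185, 18, 16]), ([276.0, 244.5], 284, [266, 234, 21, 21]), ([330.8, 260.7], 269, [320, 249, 22, 22]), ([288.2, 270.7], 349, [276, 258, 25, 24])]
[([344.0, 192.5], 108, [337, 185, 16, 13]), ([383.3, 192.4], 156, [375, 185, 18, 16]), ([276.0, 244.6], 282, [266, 234, 21, 20]), ([330.8, 260.6], 268, [320, 249, 23, 22]), ([288.4, 270.7], 352, [276, 258, 25, 25])]
[(186, np.float64(346.8), 24), (192, np.float64(345.9), 22), (198, np.float64(344.1), 13), (204, np.float64(347.9), 18), (210, np.float64(342.6), 22), (216, np.float64(341.2), 18), (222, np.float64(342.3), 18), (228, np.float64(334.0), 7), (234, np.float64(340.5), 11)]
[(185, np.float64(380.9), 17), (191, np.float64(384.6), 20), (197, np.float64(386.5), 13), (203, np.float64(395.5), 8), (209, np.float64(387.5), 12), (215, np.float64(386.1), 7), (221, np.float64(393.5), 6), (233, np.float64(383.0), 11)]
```

All five caps are steady between pictures: the moved jar stands at (344,192), the rack is at rest, and the gripper is clear. I hand in.

```bash
python3 -c "
from bench import order
print(order.close_job())"
```

```text
the job is handed in; nothing more can be done
None
```

The job is handed in at about 23 s: I turned the rack by its handle, lifted off the toppled jar and stood it in the tray's free half; in the last pictures the other four jars were still standing and the rack was at rest.

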